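Tidy the bathroom counter into its matching dishes

TASK

Tidy the vanity counter: put each of the four toiletries into the grey dish made for its shape and size - the tumbler in the large round dish, the cream jar in the small round one, the perfume flacon in the square one and the soap bar in the oblong one. Each must rest flat on its dish's floor, about in the middle and off the rim, the three standing things upright, the flacon and the soap squared up with the sides of their dishes. Knock nothing over, leave the lotion bottle and the tissue box where they are, and let go of everything.

Things in the scene. Friction and masses are not known exactly. Their poses are not given: they have to be found in the camera images.
- tumbler_mid (a point): Loose white ceramic toothbrush tumbler, open at the top, plain upright cylinder 60 mm in diameter and 85 mm high, wall 4 mm. The named point is its centre, half-way up, z up. Stands upright on the counter.
- jar_mid (a point): Loose small white cream jar with an aluminium lid (the lid is part of it), cylinder 42 mm in diameter and 48 mm high. The named point is its centre, half-way up, z up. Stands upright on the counter.
- flacon_mid (a point): Loose square perfume flacon of dark green glass: body 46 x 46 mm and 60 mm high, with a round black cap 22 mm wide on it up to 80 mm overall. The named point is its centre, half-way up, z up. That is 40 mm over its underside, so inside the square body. x and y are square to its side faces. Stands upright on the counter.
- soap_mid (a point): Loose cream-coloured bar of soap lying flat, 80 mm long (its x), 50 mm wide (its y), 30 mm high. The named point is its centre, half-way up, z up.
- large_round_dish: Grey stone-resin large round dish, 90 mm outside and 80 mm inside diameter. Fixed to the counter. Origin: centre of its underside, on the counter, z up. Floor of the recess 4 mm above the counter, rim top 9 mm above the counter, rim wall 5 mm thick.
- small_round_dish: Grey stone-resin small round dish, 70 mm outside and 60 mm inside diameter. Fixed to the counter. Origin: centre of its underside, on the counter, z up. Floor of the recess 4 mm above the counter, rim top 9 mm above the counter, rim wall 5 mm thick.
- square_dish: Grey stone-resin square dish, 78 x 78 mm outside and 68 x 68 mm inside; x and y square to its sides. Fixed to the counter. Origin: centre of its underside, on the counter, z up. Floor of the recess 4 mm above the counter, rim top 9 mm above the counter, rim wall 5 mm thick.
- oblong_dish: Grey stone-resin oblong soap dish, 112 mm (x) by 82 mm (y) outside, 102 x 72 mm inside. Fixed to the counter. Origin: centre of its underside, on the counter, z up. Floor of the recess 4 mm above the counter, rim top 9 mm above the counter, rim wall 5 mm thick.
- lotion: Bystander, loose: white pump bottle of lotion, 64 mm in diameter, 161 mm high, at the left-hand side of the counter (+y). Origin: centre of its underside.
- tissue_box: Bystander, loose: black tissue box 100 (x) x 120 (y) x 85 mm high, at the right-hand side of the counter (-y). Origin: centre of its underside.

How it is judged (in metres and radians):
At the end, for the whole second after the job is handed in: Each thing in its own dish, released and at rest: centre within 15 mm of the dish's centre from above, on the dish's floor (height -3 to +2.5 mm), tilt under 0.05 rad; soap's length within 0.3 rad of its dish's length, flacon's sides within 0.3 rad of its dish's sides (horizontal distance between tumbler_mid and large_round_dish below 0.015 m and z of tumbler_mid in the frame of large_round_dish between 0.0435 and 0.049 m and angle between each of tumbler_mid, jar_mid, flacon_mid, soap_mid's own z axis and vertical below 0.05 rad and linear speed of each of tumbler, jar, flacon, soap below 0.02 m/s and angular speed of each of tumbler, jar, flacon, soap below 0.2 rad/s and horizontal distance between jar_mid and small_round_dish below 0.015 m and z of jar_mid in the frame of small_round_dish between 0.025 and 0.0305 m and horizontal distance between flacon_mid and square_dish below 0.015 m and z of flacon_mid in the frame of square_dish between 0.041 and 0.0465 m and horizontal distance between soap_mid and oblong_dish below 0.015 m and z of soap_mid in the frame of oblong_dish between 0.016 and 0.0215 m and angle between the x axis of soap_mid and the x axis of oblong_dish, either way round below 0.3 rad and (angle between the x axis of flacon_mid and the x axis of square_dish, either way round below 0.3 rad or angle between the x axis of flacon_mid and the y axis of square_dish, either way round below 0.3 rad)); the robot touches nothing.
It fails at once if the tumbler is knocked over (angle between tumbler_mid's own z axis and vertical above 0.7 rad).
It fails at once if the jar is knocked over (angle between jar_mid's own z axis and vertical above 0.7 rad).
It fails at once if the flacon is knocked over (angle between flacon_mid's own z axis and vertical above 0.7 rad).
It fails at once if the lotion is moved from its place by more than 30 mm (distance of lotion from where it was at the start of the episode above 0.03 m).
It fails at once if the tissue box is moved from its place by more than 30 mm (distance of tissue_box from where it was at the start of the episode above 0.03 m).
It also fails if it takes over 106 s, if anything falls off the work surface, if the arm or the gripper's body presses on something with over 40 N, if the wrist force passes 120 N, or if a joint passes its speed limit or range.

ROBOT

A 7-joint arm with a two-finger parallel gripper is mounted at the origin on the work surface. World frame = base frame: x ahead of the robot, y to its left, z up, the work surface at z = 0. Lengths are in mm, angles in rad, forces in N, time in s.
With the tool pointing down it reaches from about 425 to 925 mm from the base axis. Payload 6.8 kg.
Tool frame: the origin (TCP) lies between the finger pads; the fingertips stand 14 mm ahead of it and the grasp point (between the pads) lies 5 mm behind it; z points along the fingers, y is the direction in which the jaws open and shut (so a half turn about z gives the same grasp; the last joint's range is limited). The gripper opens to 88 mm and grips with 3 to 60 N. Pads are 20 mm wide; open, the fingers measure 115 mm over their backs; the gripper's body (75 mm by 178 mm) begins 61 mm behind the grasp point.
Start: joints at [1.163, 0.477, 0.022, 1.555, -0.011, 1.109, -0.083], TCP at [199.356, -644.906, 236.664] pointing down, gripper open.
Joint ranges: [-2.96, 2.96], [-0.34, 2.1], [-1.41, 1.46], [0.24, 2.44], [-1.37, 4.51], [0.17, 1.92], [-2.96, 2.96]. Speed limits (rad/s): [2.39, 2.39, 3.14, 3.14, 3.14, 3.14, 3.14].

INTERFACE

Orientations are given as a rotation vector (axis times angle).
In Python, from plant import ctrl gives the robot as it stands. The module is installed in compiled form; this text tells all that it offers.
- The arm moves only by the shell command python3 -m handwheel 'ROWS'. ROWS is JSON, a list of rows, each a list of 5 numbers: the closure, from 0 (fully open) to 1 (shut), then the shift along the world's x, y, z in m, then the turn about the world's z in rad. In form: [[fingers, x, y, z, spin], ...]. A call has 1 to 8 rows; each row is the pose to reach, as a shift and turn from the pose commanded when the call began; what a row does not reach only later rows make up. A row lasts 1/8 s, in which the tool goes at most 62.5 mm and 10.7 degrees, less where a joint would pass 70% of its speed; a pose out of reach is approached as far as the arm can. A call with a gripper value outside its range is refused whole. The fingers move at their own pace and stop on an object; the grip force is fixed at half the most. Time passes only in rows, so rows that repeat a pose let the fingers close. It gives the time, the measured TCP pose, the force and the opening at its end, in the units of the state.
- ctrl.get_obs(): the state, without advancing time (a new reading comes with each control period).
- ctrl.grab_frame(name): name is "scene" or "top" or "wrist"; returns a dict with "pixels" (420x560x3 uint8, red, green, blue), "range_z" (420x560 float32, mm along the optical axis (not along the pixel's ray), 0 where there is no reading), "fx", "fy", "cx", "cy" (pixels), "cam_to_world" (4x4, takes a point from camera to world coordinates); the wrist camera has in their place "tool_from_camera" (4x4, takes a point from camera to tool coordinates, whose origin is the TCP and whose axes are the flange's). Camera axes: x right, y down, z forward; pixel columns grow to the right and rows downward; lengths in mm; the calibration is good to about 2 mm. A picture is of the moment at which its call begins: read the wrist's pose just before it.
- ctrl.close_job(): hands the job in, once; it reports no verdict.
Trained networks look in the newest picture that a camera, given by its name, has taken for a name from the list of things; names that differ only in an ending like _2 or _b are one class to them, and where a whole thing is asked for, a point or a joint stands for the part that bears it (a point fixed in the world has none). Each returns a list of dicts, best first, with "conf" (0 to 1); they miss things now and then, are a little off and sometimes report something else, mostly with a low value. They report only what shows in the picture. A call takes as long as a camera call.
- ctrl.recognise(camera, label): "bbox" ([left, top, right, bottom] in pixels, round what is visible of it).
The state is a dict: "clock": time; "q": joint angles; "qd": joint speeds; "tau": joint torques, N m; "eef_pos": TCP position; "orientation": TCP orientation; "ft_force": force on the tool from outside, world axes, zero at the start; "wrist_torque": the same for the moment, N m; "finger_gap": finger opening in mm.
Only numpy, scipy, OpenCV 4.12 (cv2) and the standard library are available. Lean on these libraries where they do the work, as an engineer would, in place of code of your own. Each camera call takes 0.05 s, during which the arm holds its last target.

## Working session

There is one attempt and no reset: what is moved stays moved. The work goes in short steps, Python scripts to look and compute and a shell command to move; the robot and the scene stay as the last step left them, time stands still between calls to the robot, and variables do not carry over. Pictures are saved under pics/ and viewed, and the job is handed in when it is done.

```bash
mkdir -p pics; python3 - <<'E'
from plant import ctrl
import cv2,numpy as np
o=ctrl.get_obs()
for k in("clock","eef_pos","orientation","finger_gap","ft_force"):print(k,np.round(o[k],3))
for n in("top","scene"):
    f=ctrl.grab_frame(n); cv2.imwrite(f"pics/{n}0.png",f["pixels"][:,:,::-1])
    print(n,f["fx"],f["cx"],f["cy"],np.round(f["cam_to_world"],3).tolist())
    for l in["tumbler_mid","jar_mid","flacon_mid","soap_mid","large_round_dish","small_round_dish","square_dish","oblong_dish","lotion","tissue_box"]:
        print(l,[(np.round(r["bbox"]).tolist(),round(r["conf"],2)) for r in ctrl.recognise(n,l)[:3]])
print(ctrl.get_obs()["clock"])
E
```

```text
clock 0.0
eef_pos [ 199.167 -644.348  235.682]
orientation [-3.105e+00 -4.690e-01  1.000e-03]
finger_gap 88.032
ft_force [ 0.819 -0.242  0.011]
top 413.9674036446014 286.5671059353206 209.1882429880845 [[0.005, -0.983, 0.183, 253.614], [-1.0, -0.002, 0.015, -28.436], [-0.015, -0.183, -0.983, 1433.889], [0.0, 0.0, 0.0, 1.0]]
tumbler_mid [([311.0, 222.0, 330.0, 241.0], 0.57)]
jar_mid [([105.0, 229.0, 140.0, 247.0], 0.71), ([192.0, 250.0, 204.0, 260.0], 0.5)]
flacon_mid [([246.0, 162.0, 265.0, 179.0], 0.65)]
soap_mid [([353.0, 245.0, 384.0, 268.0], 0.87), ([374.0, 181.0, 402.0, 211.0], 0.52)]
large_round_dish [([242.0, 219.0, 265.0, 243.0], 0.93)]
small_round_dish [([178.0, 187.0, 197.0, 205.0], 0.63)]
square_dish [([308.0, 162.0, 336.0, 190.0], 0.77), ([311.0, 218.0, 332.0, 243.0], 0.58)]
oblong_dish [([368.0, 181.0, 402.0, 216.0], 0.71)]
lotion [([102.0, 229.0, 144.0, 248.0], 0.63)]
tissue_box [([418.0, 231.0, 465.0, 258.0], 0.85)]
scene 437.1820923866084 277.8000874281846 210.09204585330218 [[-0.84, 0.331, -0.43, 1107.447], [0.543, 0.514, -0.664, 921.71], [0.002, -0.792, -0.611, 930.724], [0.0, 0.0, 0.0, 1.0]]
tumbler_mid [([266.0, 181.0, 286.0, 208.0], 0.89)]
jar_mid [([366.0, 248.0, 384.0, 270.0], 0.82)]
flacon_mid [([246.0, 244.0, 262.0, 268.0], 0.63)]
soap_mid [([300.0, 233.0, 331.0, 252.0], 0.69), ([260.0, 166.0, 285.0, 180.0], 0.55), ([213.0, 131.0, 250.0, 163.0], 0.53)]
large_round_dish [([301.0, 232.0, 326.0, 252.0], 0.59)]
small_round_dish [([312.0, 294.0, 343.0, 318.0], 0.81)]
square_dish [([210.0, 214.0, 235.0, 231.0], 0.68)]
oblong_dish [([192.0, 174.0, 232.0, 192.0], 0.62)]
lotion [([409.0, 283.0, 453.0, 339.0], 0.9), ([368.0, 250.0, 382.0, 270.0], 0.54)]
tissue_box []
1.1
```

```bash
python3 - <<'E'
import cv2
a=cv2.imread("pics/top0.png")[130:290,80:480];cv2.imwrite("pics/top0c.png",cv2.resize(a,None,fx=2,fy=2,interpolation=cv2.INTER_CUBIC))
a=cv2.imread("pics/scene0.png");cv2.imwrite("pics/scene0c.png",a)
E
```

```text
(no output)
```

View pics/top0c.png

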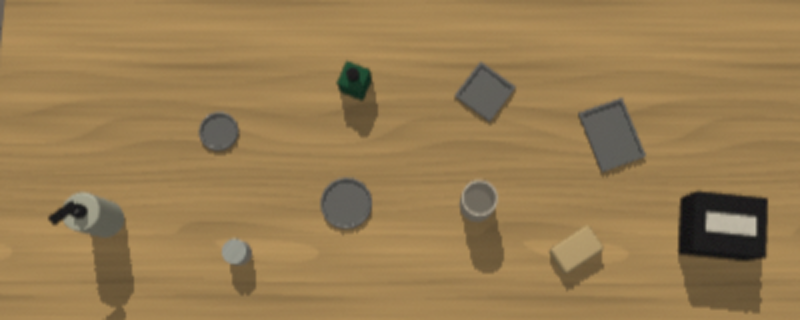

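View pics/scene0c.png

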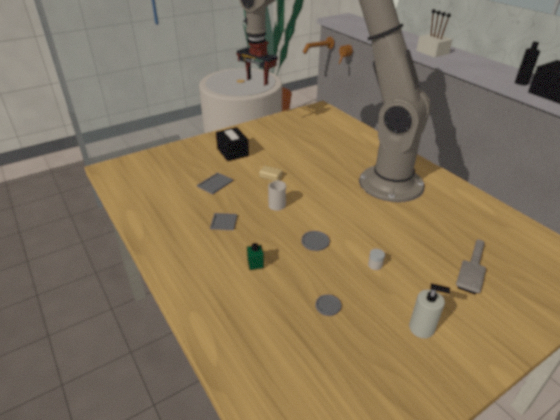

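```bash
cat > h.py <<'E'
from plant import ctrl
import cv2,numpy as np
def cloud(f,T):
    d=f["range_z"];v,u=np.indices(d.shape)
    P=np.stack([(u-f["cx"])/f["fx"]*d,(v-f["cy"])/f["fy"]*d,d],-1)
    return P@T[:3,:3].T+T[:3,3], d>0
def top():
    f=ctrl.grab_frame("top");T=np.array(f["cam_to_world"]);return (f,)+cloud(f,T)
def wrist():
    o=ctrl.get_obs();f=ctrl.grab_frame("wrist")
    T=np.eye(4);T[:3,:3]=cv2.Rodrigues(np.array(o["orientation"]))[0];T[:3,3]=o["eef_pos"]
    T=T@np.array(f["tool_from_camera"]);f["T"]=T
    return (f,)+cloud(f,T)+(o,)
def jaw(o):
    R=cv2.Rodrigues(np.array(o["orientation"]))[0];return np.arctan2(R[1,1],R[0,1])
def wrap(a,p=np.pi):return (a+p/2)%p-p/2
def rect(p):
    c,s,a=cv2.minAreaRect(p.astype(np.float32));a=np.radians(a)
    if s[0]<s[1]:s=s[::-1];a+=np.pi/2
    return np.round(c,1),np.round(s,1),round(float(wrap(a)),3)
E
python3 - <<'E'
from h import *
f,P,ok=top()
cand={"tumbler":(305,215,335,265,70,100),"jar":(188,243,210,265,38,60),"flacon":(244,155,270,185,50,90),"soap":(350,240,385,272,20,40)}
z=P[...,2]
print("table z",np.median(z[140:150,200:300]))
for n,(l,t,r,b,z0,z1) in cand.items():
    m=np.zeros(ok.shape,bool);m[t:b,l:r]=1;m&=ok&(z>z0)&(z<z1)
    p=P[m];print(n,m.sum(),np.round(np.median(p[:,2])) if len(p) else 0,rect(p[:,:2]) if len(p)>3 else None)
hsv=cv2.cvtColor(f["pixels"],cv2.COLOR_RGB2HSV)
for n,(l,t,r,b) in {"large":(236,213,271,249),"small":(172,181,203,211),"square":(302,156,342,196),"oblong":(362,175,408,222)}.items():
    m=np.zeros(ok.shape,bool);m[t:b,l:r]=1;m&=ok&(hsv[...,1]<60)&(z<20)
    p=P[m];print(n,m.sum(),np.round(np.median(p[:,2]),1),np.round(p[:,:2].mean(0),1),rect(p[:,:2]))
print(jaw(ctrl.get_obs()))
E
```

```text
table z -0.1104895569526434
tumbler 84 83.0 (array([ 439.1, -115.1]), array([58.7, 57. ]), -0.468)
jar 125 48.0 (array([353.3, 292.5]), array([40.2, 37.2]), 1.559)
flacon 178 61.0 (array([653.1,  98.1]), array([46.5, 46.3]), 1.199)
soap 349 29.0 (array([ 360.1, -282.6]), array([80.7, 49.6]), -0.991)
large 493 4.8 [441.5 111.1] (array([442., 110.]), array([85. , 84.2]), 0.016)
small 282 5.3 [569.  340.2] (array([568.8, 339.3]), array([67.1, 65. ]), 0.074)
square 456 5.2 [ 641.9 -131.9] (array([ 641.5, -131.7]), array([78.4, 77.2]), -0.633)
oblong 710 5.2 [ 563.6 -354.1] (array([ 562.9, -353.5]), array([110.8,  81.7]), 0.343)
-1.2709893704037158
```

```bash
python3 -m handwheel '[[0,0.02,0.045,0,-0.16],[0,0.04,0.09,0,-0.32],[0,0.06,0.135,0,-0.48],[0,0.08,0.18,0,-0.64],[0,0.1,0.225,0,-0.8],[0,0.12,0.27,0,-0.96],[0,0.14,0.315,0,-1.12],[0,0.161,0.362,0,-1.29]]'; python3 - <<'E'
from h import *
o=ctrl.get_obs();print(jaw(o),o["eef_pos"],o["q"],o["clock"])
E
```

```text
clock: 2.15
eef_pos: [360.3, -283.3, 237.0]
orientation: [2.765, -1.491, 0.001]
ft_force: [0.3, -0.0, 0.3]
finger_gap: 87.9
-2.5598762098735235 [ 360.2520108  -283.2679685   237.00035587] [ 0.50581641  0.11649766  0.02627429  2.05390331 -0.0036747   0.97034519
 -2.02589011] 2.15
```

```bash
python3 - <<'E'
from h import *
f,P,ok,o=wrist()
cv2.imwrite("pics/w1.png",f["pixels"][:,:,::-1])
m=ok&(P[...,2]>22)&(P[...,2]<38)&(abs(P[...,0]-360)<60)&(abs(P[...,1]+283)<60)
print(m.sum(),np.median(P[m][:,2]),rect(P[m][:,:2]),o["eef_pos"])
E
```

```text
2485 30.0385715749851 (array([ 361. , -283.5]), array([79. , 49.8]), -1.003) [ 360.2520108  -283.2679685   237.00035587]
```

View pics/w1.png

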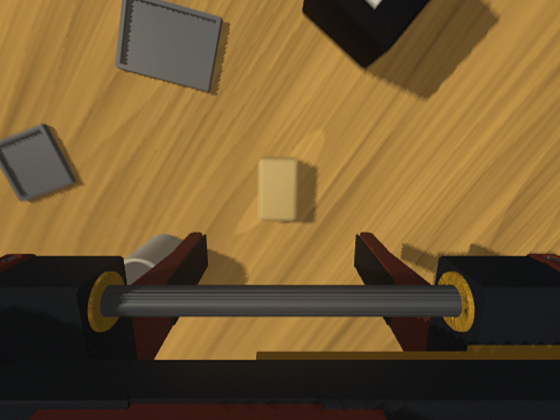

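```bash
python3 -m handwheel '[[0,0,0,-0.05,0],[0,0.001,0,-0.1,0],[0,0.001,0,-0.15,0],[0,0.001,0,-0.185,0],[0,0.001,0,-0.205,0],[0,0.001,0,-0.215,0],[0,0.001,0,-0.215,0],[0.5,0.001,0,-0.215,0]]'
python3 -m handwheel '[[1,0,0,0,0],[1,0,0,0,0],[1,0,0,0,0],[1,0,0,0,0],[1,0,0,0,0],[1,0,0,0,0]]'
```

```text
clock: 3.2
eef_pos: [361.2, -285.2, 22.5]
orientation: [2.769, -1.484, 0.002]
ft_force: [0.9, 0.5, 0.2]
finger_gap: 80.8
clock: 3.95
eef_pos: [360.9, -284.7, 21.9]
orientation: [-2.769, 1.484, -0.001]
ft_force: [-0.1, 1.2, 5.0]
finger_gap: 49.8
```

```bash
python3 -m handwheel '[[1,0,0,0.03,0],[1,0,0,0.06,0],[1,0.03,-0.01,0.09,0.16],[1,0.06,-0.02,0.1,0.32],[1,0.09,-0.03,0.1,0.48],[1,0.12,-0.04,0.1,0.64],[1,0.15,-0.05,0.1,0.8],[1,0.18,-0.06,0.1,0.96]]'
python3 -m handwheel '[[1,0.01,-0.004,0,0.14],[1,0.022,-0.01,0,0.26],[1,0.022,-0.01,0,0.38],[1,0.022,-0.01,0,0.38],[1,0.022,-0.01,0,0.38]]'
python3 - <<'E'
from h import *
f,P,ok,o=wrist();print(o["eef_pos"],jaw(o),o["finger_gap"])
cv2.imwrite("pics/w2.png",f["pixels"][:,:,::-1])
hsv=cv2.cvtColor(f["pixels"],cv2.COLOR_RGB2HSV);z=P[...,2]
m=ok&(hsv[...,1]<60)&(z>1)&(z<20)&(abs(P[...,0]-563)<75)&(abs(P[...,1]+354)<75)
print(m.sum(),rect(P[m][:,:2]))
E
```

```text
clock: 4.95
eef_pos: [541.1, -344.9, 121.0]
orientation: [-3.141, 0.029, 0.002]
ft_force: [-0.7, 0.1, 0.0]
finger_gap: 49.8
clock: 5.58
eef_pos: [562.2, -354.7, 121.3]
orientation: [-3.092, -0.553, 0.001]
ft_force: [-0.6, -0.2, -2.1]
finger_gap: 49.7
[ 562.20922177 -354.65899393  121.25635282] -1.2169339437191267 49.74891193317557
3665 (array([ 597.4, -342.4]), array([82. , 40.7]), -1.219)
```

View pics/w2.png

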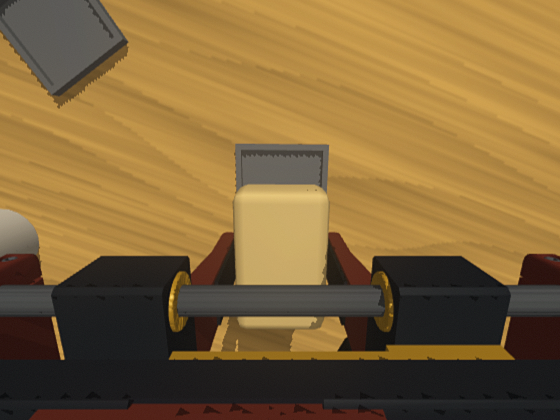

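```bash
python3 -m handwheel '[[1,0.001,0,-0.03,0],[1,0.002,0.001,-0.06,0],[1,0.002,0.001,-0.08,0],[1,0.002,0.001,-0.088,0],[1,0.002,0.001,-0.092,0],[1,0.002,0.001,-0.094,0],[1,0.002,0.001,-0.095,0],[1,0.002,0.001,-0.095,0]]'
```

```text
clock: 6.62
eef_pos: [564.9, -353.9, 27.1]
orientation: [3.091, 0.557, 0.001]
ft_force: [0.6, 0.0, -1.3]
finger_gap: 49.8
```

```bash
python3 -m handwheel '[[1,0,0,-0.0005,0],[1,0,0,-0.001,0],[1,0,0,-0.001,0],[0,0,0,-0.001,0],[0,0,0,-0.001,0],[0,0,0,-0.001,0],[0,0,0,-0.001,0],[0,0,0,-0.001,0]]';python3 -m handwheel '[[0,0,0,0,0],[0,0,0,0,0],[0,0,0,0.02,0],[0,0,0,0.05,0],[0,0,0,0.1,0],[0,0,0,0.13,0],[0,0,0,0.16,0],[0,0,0,0.16,0]]'
python3 - <<'E'
from h import *
f,P,ok,o=wrist();print(o["eef_pos"],jaw(o))
cv2.imwrite("pics/w3.png",f["pixels"][:,:,::-1])
hsv=cv2.cvtColor(f["pixels"],cv2.COLOR_RGB2HSV);z=P[...,2]
n=(abs(P[...,0]-563)<75)&(abs(P[...,1]+354)<75)&ok
m=n&(z>25)&(z<45);print(np.median(z[m]),np.percentile(z[m],[2,98]),rect(P[m][:,:2]))
m=n&(hsv[...,1]<60)&(z>1)&(z<20);print(rect(P[m][:,:2]))
E
```

```text
clock: 7.62
eef_pos: [564.7, -353.7, 25.6]
orientation: [-3.092, -0.557, 0.0]
ft_force: [0.0, -0.6, 0.3]
finger_gap: 87.5
clock: 8.62
eef_pos: [566.4, -354.5, 190.0]
orientation: [3.088, 0.556, 0.008]
ft_force: [0.1, 0.0, -0.3]
finger_gap: 87.8
[ 566.44884673 -354.48290233  189.95565346] -1.21463278207891
34.031361067970664 [29.25714787 35.68939052] (array([ 563.5, -354.1]), array([78.5, 49.9]), 0.347)
(array([ 563.7, -354.3]), array([111.2,  81.1]), 0.344)
```

View pics/w3.png

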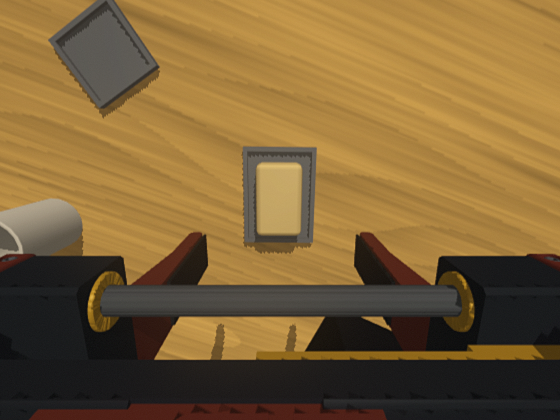

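```bash
python3 -m handwheel '[[0,-0.018,0.034,0.01,0],[0,-0.036,0.068,0.02,0],[0,-0.054,0.102,0.03,0],[0,-0.072,0.136,0.03,0],[0,-0.09,0.17,0.03,0],[0,-0.108,0.204,0.03,0],[0,-0.126,0.238,0.03,0],[0,-0.126,0.238,0.03,0]]'
python3 - <<'E'
from h import *
f,P,ok,o=wrist();print(o["eef_pos"],jaw(o))
cv2.imwrite("pics/w4.png",f["pixels"][:,:,::-1]);z=P[...,2]
m=(abs(P[...,0]-439)<45)&(abs(P[...,1]+115)<45)&ok&(z>78)&(z<92);print(m.sum(),np.median(z[m]),rect(P[m][:,:2]),cv2.minEnclosingCircle(P[m][:,:2].astype(np.float32)))
E
```

```text
clock: 9.68
eef_pos: [436.9, -113.5, 215.0]
orientation: [-3.09, -0.563, 0.003]
ft_force: [-0.0, -0.8, 1.2]
finger_gap: 87.8
[ 436.89201875 -113.46666863  215.00535303] -1.2105402458849563
855 84.96958285444117 (array([ 439.6, -115.9]), array([59.2, 58.7]), -0.035) ((439.6258544921875, -115.94417572021484), 29.879669189453125)
```

View pics/w4.png

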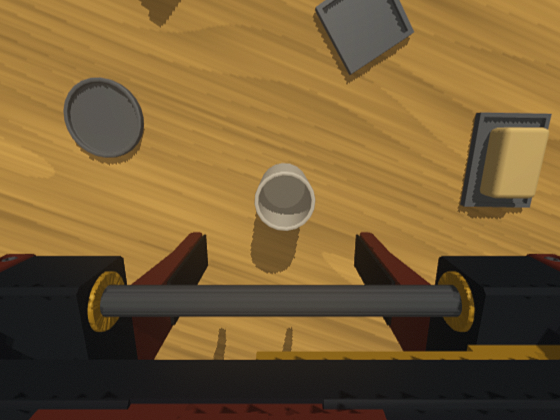

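```bash
python3 -m handwheel '[[0,0.0025,-0.0025,-0.02,0],[0,0.0025,-0.0025,-0.05,0],[0,0.0025,-0.0025,-0.08,0],[0,0.0025,-0.0025,-0.11,0],[0,0.0025,-0.0025,-0.14,0],[0,0.0025,-0.0025,-0.155,0],[0,0.0025,-0.0025,-0.165,0],[0,0.0025,-0.0025,-0.165,0]]'
python3 -m handwheel '[[0.3,0,0,0,0],[1,0,0,0,0],[1,0,0,0,0],[1,0,0,0,0],[1,0,0,0,0]]'
```

```text
clock: 10.72
eef_pos: [441.2, -118.4, 50.5]
orientation: [-3.092, -0.556, 0.001]
ft_force: [0.5, -0.4, 0.3]
finger_gap: 87.4
clock: 11.35
eef_pos: [441.4, -118.1, 51.1]
orientation: [3.092, 0.557, 0.001]
ft_force: [-2.1, 0.8, 5.8]
finger_gap: 60.3
```

```bash
python3 -m handwheel '[[1,0,0,0.03,0],[1,0,0.02,0.06,0],[1,0,0.06,0.06,0],[1,0,0.1,0.06,0],[1,0,0.14,0.06,0],[1,0,0.18,0.06,0],[1,0.001,0.21,0.06,0],[1,0.001,0.229,0.06,0]]'
python3 -m handwheel '[[1,0,0,0,0],[1,0,0,0,0]]'
python3 - <<'E'
from h import *
f,P,ok,o=wrist();print(o["eef_pos"],jaw(o),o["finger_gap"])
cv2.imwrite("pics/w5.png",f["pixels"][:,:,::-1])
f,P,ok=top();cv2.imwrite("pics/t5.png",f["pixels"][130:290,80:480,::-1])
hsv=cv2.cvtColor(f["pixels"],cv2.COLOR_RGB2HSV)
E
```

```text
clock: 12.35
eef_pos: [441.9, 112.4, 110.6]
orientation: [-3.091, -0.56, -0.0]
ft_force: [-0.3, 0.3, -1.1]
finger_gap: 60.5
clock: 12.6
eef_pos: [441.9, 109.6, 110.4]
orientation: [3.091, 0.555, -0.001]
ft_force: [-0.1, -0.1, -1.0]
finger_gap: 60.8
[441.93972388 109.61689789 110.43877952] -1.2153577652942504 60.75614701305585
```

View pics/w5.png

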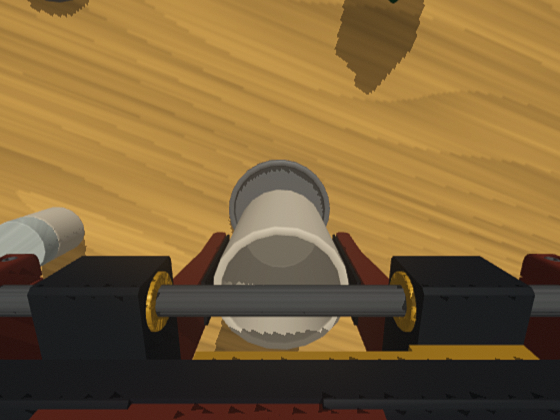

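```bash
python3 -m handwheel '[[1,0.001,0.001,-0.015,0],[1,0.001,0.001,-0.03,0],[1,0.001,0.001,-0.042,0],[1,0.001,0.001,-0.048,0],[1,0.001,0.001,-0.052,0],[1,0.001,0.001,-0.054,0],[1,0.001,0.001,-0.055,0],[1,0.001,0.001,-0.055,0]]'
```

```text
clock: 13.7
eef_pos: [443.3, 111.8, 55.8]
orientation: [3.092, 0.557, 0.001]
ft_force: [0.3, -1.4, -1.9]
finger_gap: 60.4
```

```bash
python3 -m handwheel '[[1,0,0,-0.0005,0],[1,0,0,-0.001,0],[0.8,0,0,-0.001,0],[0.3,0,0,-0.001,0],[0,0,0,-0.001,0],[0,0,0,-0.001,0],[0,0,0,-0.001,0],[0,0,0,-0.001,0]]';python3 -m handwheel '[[0,0,0,0,0],[0,0,0,0.02,0],[0,0,0,0.05,0],[0,0,0,0.09,0],[0,0,0,0.13,0],[0,0,0,0.16,0],[0,0,0,0.16,0]]'
python3 - <<'E'
from h import *
f,P,ok,o=wrist();print(o["eef_pos"],jaw(o))
cv2.imwrite("pics/w6.png",f["pixels"][:,:,::-1])
hsv=cv2.cvtColor(f["pixels"],cv2.COLOR_RGB2HSV);z=P[...,2]
n=(abs(P[...,0]-442)<65)&(abs(P[...,1]-110)<65)&ok
m=n&(z>80)&(z<100);print(np.median(z[m]),cv2.minEnclosingCircle(P[m][:,:2].astype(np.float32)),rect(P[m][:,:2]))
m=n&(hsv[...,1]<60)&(z>6)&(z<12);print(rect(P[m][:,:2]),cv2.minEnclosingCircle(P[m][:,:2].astype(np.float32)))
E
```

```text
clock: 14.7
eef_pos: [443.1, 111.8, 54.6]
orientation: [-3.092, -0.557, 0.0]
ft_force: [-0.7, 0.6, 0.3]
finger_gap: 88.0
clock: 15.58
eef_pos: [444.5, 112.2, 216.7]
orientation: [3.092, 0.556, 0.007]
ft_force: [-0.2, -0.4, -0.2]
finger_gap: 87.8
[444.51360927 112.21755853 216.73370377] -1.2148205307391056
88.87170113499167 ((442.3939514160156, 111.48129272460938), 29.971633911132812) (array([442.7, 111.9]), array([59., 59.]), -1.212)
(array([450.5, 114.3]), array([88. , 68.3]), -1.214) ((441.6729431152344, 110.99385070800781), 44.18705749511719)
```

View pics/w6.png

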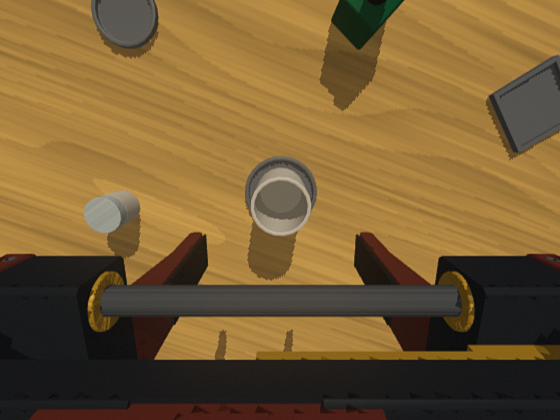

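```bash
python3 -m handwheel '[[0,-0.013,0.026,0,0],[0,-0.026,0.052,0,0],[0,-0.039,0.078,0,0],[0,-0.052,0.104,0,0],[0,-0.065,0.13,0,0],[0,-0.078,0.156,0,0],[0,-0.09,0.181,0,0],[0,-0.09,0.181,0,0]]'
python3 - <<'E'
from h import *
f,P,ok,o=wrist();print(o["eef_pos"],jaw(o),o["q"])
cv2.imwrite("pics/w7.png",f["pixels"][:,:,::-1]);z=P[...,2]
m=(abs(P[...,0]-353)<35)&(abs(P[...,1]-292)<35)&ok&(z>42)&(z<54);print(m.sum(),np.median(z[m]),rect(P[m][:,:2]),cv2.minEnclosingCircle(P[m][:,:2].astype(np.float32)))
E
```

```text
clock: 16.62
eef_pos: [351.5, 293.9, 213.5]
orientation: [-3.091, -0.563, 0.004]
ft_force: [-0.5, -0.3, 0.2]
finger_gap: 87.8
[351.52917483 293.92140888 213.46648652] -1.2104785209714328 [-0.22159662  0.2098022  -0.67930768  2.04129587  0.16042005  0.94397644
 -2.19542271]
1111 48.364066141163505 (array([354. , 293.2]), array([40.8, 39.7]), 0.344) ((353.8514099121094, 293.28057861328125), 20.839061737060547)
```

View pics/w7.png

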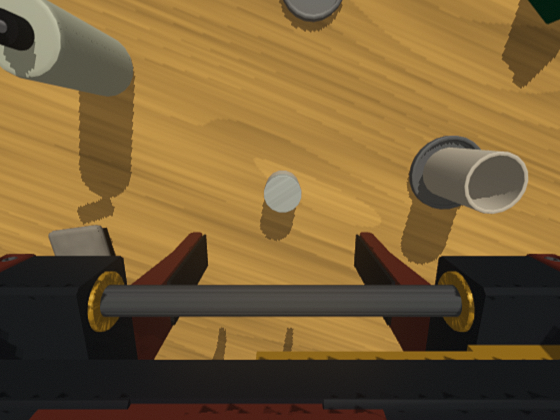

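```bash
python3 -m handwheel '[[0,0.001,0.001,-0.03,0],[0,0.001,0.001,-0.06,0],[0,0.001,0.001,-0.09,0],[0,0.001,0.001,-0.12,0],[0,0.001,0.001,-0.15,0],[0,0.001,0.001,-0.175,0],[0,0.001,0.001,-0.184,0],[0,0.001,0.001,-0.184,0]]'
python3 -m handwheel '[[0.3,0,0,0,0],[1,0,0,0,0],[1,0,0,0,0],[1,0,0,0,0],[1,0,0,0,0],[1,0,0,0,0],[1,0,0,0,0]]'
```

```text
clock: 17.68
eef_pos: [354.2, 292.9, 30.3]
orientation: [3.091, 0.555, -0.002]
ft_force: [-0.2, 1.0, -0.8]
finger_gap: 87.8
clock: 18.55
eef_pos: [354.2, 293.8, 30.8]
orientation: [3.092, 0.557, 0.0]
ft_force: [-0.0, -0.1, 2.8]
finger_gap: 41.5
```

```bash
python3 - <<'E'
from h import *
f,P,ok=top();z=P[...,2]
cv2.imwrite("pics/t8.png",f["pixels"][:,:,::-1])
m=np.zeros(ok.shape,bool);m[220:255,98:150]=1
for a,b in((20,60),(60,100),(100,135),(135,170)):
    n=m&ok&(z>a)&(z<b)
    if n.sum()>3:print(a,n.sum(),rect(P[n][:,:2]))
hsv=cv2.cvtColor(f["pixels"],cv2.COLOR_RGB2HSV)
m=np.zeros(ok.shape,bool);m[181:211,172:203]=1;m&=ok&(hsv[...,1]<60)&(z<20)
print(rect(P[m][:,:2]),cv2.minEnclosingCircle(P[m][:,:2].astype(np.float32)))
E
```

```text
20 85 (array([407.3, 510.9]), array([63.1, 30.2]), -0.221)
60 88 (array([406.2, 513.8]), array([63.5, 31.4]), -0.314)
100 277 (array([411.6, 525.5]), array([64.7, 58.1]), 0.037)
135 86 (array([403.7, 538.2]), array([45.8, 16.8]), -0.943)
(array([568.4, 338.8]), array([66.5, 64.4]), 0.496) ((568.9595947265625, 339.9000549316406), 34.54677200317383)
```

View pics/t8.png

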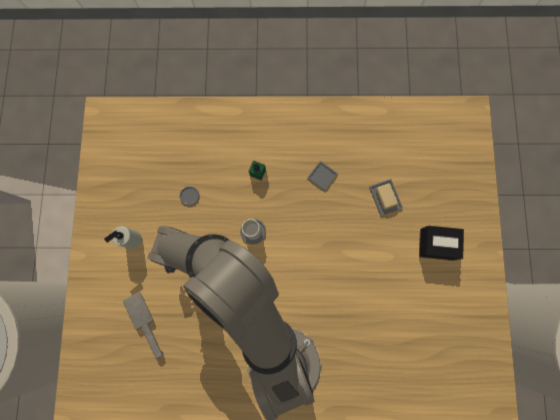

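```bash
python3 -m handwheel '[[1,0,0,0.03,0],[1,0.02,0.004,0.06,0],[1,0.06,0.012,0.06,0],[1,0.1,0.02,0.06,0],[1,0.14,0.03,0.06,0],[1,0.18,0.04,0.06,0],[1,0.21,0.045,0.06,0],[1,0.215,0.046,0.06,0]]'
python3 -m handwheel '[[1,0,0,0,0],[1,0,0,0,0],[1,0,0,0,0]]'
python3 - <<'E'
from h import *
f,P,ok,o=wrist();print(o["eef_pos"],jaw(o),o["finger_gap"])
cv2.imwrite("pics/w8.png",f["pixels"][:,:,::-1])
E
```

```text
clock: 19.6
eef_pos: [570.7, 339.3, 89.9]
orientation: [3.092, 0.553, -0.0]
ft_force: [-0.3, 0.9, -1.0]
finger_gap: 41.4
clock: 19.98
eef_pos: [568.2, 339.9, 90.8]
orientation: [3.091, 0.558, -0.001]
ft_force: [-0.5, -0.2, -0.3]
finger_gap: 41.5
[568.20842511 339.86143345  90.81953612] -1.2135281191039777 41.483342815046655
```

View pics/w8.png

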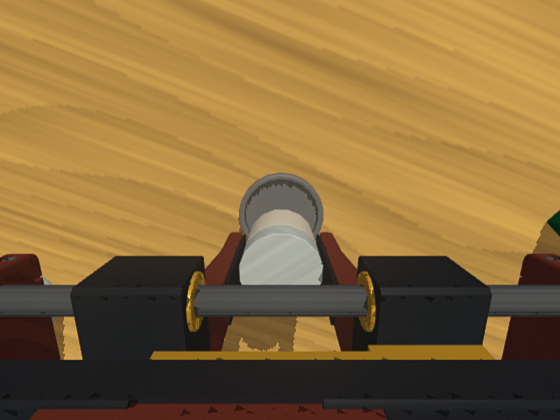

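```bash
python3 -m handwheel '[[1,0.001,0,-0.015,0],[1,0.001,0,-0.03,0],[1,0.001,0,-0.042,0],[1,0.001,0,-0.048,0],[1,0.001,0,-0.052,0],[1,0.001,0,-0.055,0],[1,0.001,0,-0.0565,0],[1,0.001,0,-0.0565,0]]'
python3 -m handwheel '[[1,0,0,0,0],[0.8,0,0,0,0],[0.5,0,0,0,0],[0,0,0,0,0],[0,0,0,0,0],[0,0,0,0,0],[0,0,0,0,0],[0,0,0,0,0]]';python3 -m handwheel '[[0,0,0,0,0],[0,0,0,0.02,0],[0,0,0,0.05,0],[0,0,0,0.09,0],[0,0,0,0.13,0],[0,0,0,0.16,0],[0,0,0,0.18,0],[0,0,0,0.18,0]]'
python3 - <<'E'
from h import *
f,P,ok,o=wrist();print(o["eef_pos"],jaw(o))
cv2.imwrite("pics/w9.png",f["pixels"][:,:,::-1])
hsv=cv2.cvtColor(f["pixels"],cv2.COLOR_RGB2HSV);z=P[...,2]
n=(abs(P[...,0]-569)<55)&(abs(P[...,1]-340)<55)&ok
m=n&(z>46)&(z<58);print(np.median(z[m]),cv2.minEnclosingCircle(P[m][:,:2].astype(np.float32)),rect(P[m][:,:2]))
m=n&(hsv[...,1]<60)&(z>6)&(z<12);print(rect(P[m][:,:2]),cv2.minEnclosingCircle(P[m][:,:2].astype(np.float32)))
E
```

```text
clock: 21.02
eef_pos: [570.3, 339.9, 34.8]
orientation: [-3.092, -0.557, -0.001]
ft_force: [-0.8, -1.2, 2.7]
finger_gap: 41.2
clock: 22.02
eef_pos: [570.1, 339.8, 34.2]
orientation: [-3.092, -0.557, 0.0]
ft_force: [0.4, -0.0, -0.6]
finger_gap: 86.9
clock: 23.02
eef_pos: [570.8, 340.4, 216.2]
orientation: [-3.091, -0.556, -0.005]
ft_force: [-0.1, 0.1, -0.2]
finger_gap: 87.8
[570.784302   340.36196641 216.184238  ] -1.2145763191703307
52.26087819212705 ((569.8345336914062, 339.862060546875), 20.797073364257812) (array([569.8, 339.6]), array([41.1, 39.6]), 0.358)
(array([570. , 339.7]), array([67.4, 66.9]), -1.335) ((569.4786376953125, 340.0555114746094), 34.2245979309082)
```

View pics/w9.png

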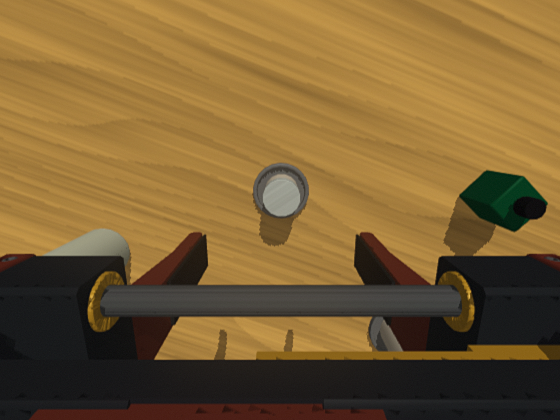

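```bash
python3 -m handwheel '[[0,0.01,-0.03,0,0.1],[0,0.02,-0.06,0,0.21],[0,0.03,-0.09,0,0.32],[0,0.04,-0.12,0,0.43],[0,0.05,-0.15,0,0.54],[0,0.06,-0.18,0,0.65],[0,0.072,-0.212,0,0.75],[0,0.083,-0.242,0,0.843]]'
python3 -m handwheel '[[0,0,0,0,0],[0,0,0,0,0]]'
python3 - <<'E'
from h import *
f,P,ok,o=wrist();print(o["eef_pos"],jaw(o))
cv2.imwrite("pics/w10.png",f["pixels"][:,:,::-1]);z=P[...,2]
n=(abs(P[...,0]-653)<45)&(abs(P[...,1]-98)<45)&ok
m=n&(z>57)&(z<64);print(m.sum(),np.median(z[m]),rect(P[m][:,:2]))
m=n&(z>75);print(m.sum(),np.median(z[m]),rect(P[m][:,:2]))
E
```

```text
clock: 24.08
eef_pos: [652.6, 96.2, 212.1]
orientation: [-2.59, -1.776, 0.004]
ft_force: [0.2, 0.6, -0.4]
finger_gap: 88.1
clock: 24.32
eef_pos: [652.2, 98.8, 213.1]
orientation: [-2.592, -1.772, 0.002]
ft_force: [0.4, 0.2, 0.4]
finger_gap: 87.6
[652.22596999  98.78571895 213.068619  ] -0.3716029757653017
1391 60.17418441764789 (array([654. ,  97.8]), array([45.8, 45.1]), -0.378)
41992 303.85319727185424 (array([650.3, 109.4]), array([103.7,  40.6]), -0.401)
```

View pics/w10.png

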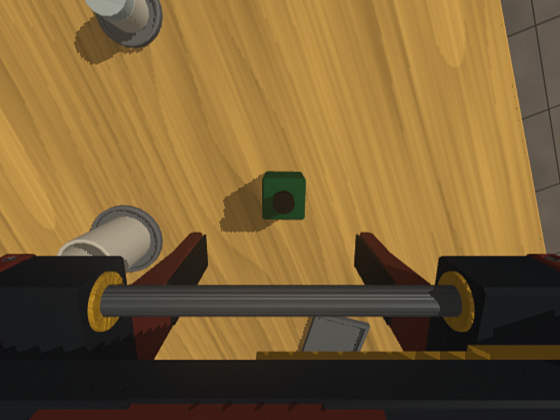

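```bash
python3 -m handwheel '[[0,0.001,-0.001,-0.03,0],[0,0.001,-0.001,-0.06,0],[0,0.001,-0.001,-0.09,0],[0,0.001,-0.001,-0.12,0],[0,0.001,-0.001,-0.15,0],[0,0.001,-0.001,-0.168,0],[0,0.001,-0.001,-0.175,0],[0,0.001,-0.001,-0.175,0]]'
python3 -m handwheel '[[0.3,0,0,0,0],[1,0,0,0,0],[1,0,0,0,0],[1,0,0,0,0],[1,0,0,0,0],[1,0,0,0,0],[1,0,0,0,0]]'
```

```text
clock: 25.38
eef_pos: [654.3, 97.4, 39.5]
orientation: [-2.593, -1.773, -0.001]
ft_force: [0.5, 0.4, 0.7]
finger_gap: 87.6
clock: 26.25
eef_pos: [654.2, 96.7, 39.3]
orientation: [2.593, 1.773, 0.0]
ft_force: [-0.1, -0.7, 1.8]
finger_gap: 45.9
```

```bash
python3 -m handwheel '[[1,0,0,0.03,0],[1,-0.001,-0.02,0.06,-0.03],[1,-0.003,-0.06,0.06,-0.08],[1,-0.006,-0.1,0.06,-0.13],[1,-0.008,-0.14,0.06,-0.18],[1,-0.01,-0.18,0.06,-0.22],[1,-0.012,-0.21,0.06,-0.25],[1,-0.013,-0.229,0.06,-0.26]]'
python3 -m handwheel '[[1,0,0,0,0],[1,0,0,0,0],[1,0,0,0,0]]'
python3 - <<'E'
from h import *
f,P,ok,o=wrist();print(o["eef_pos"],jaw(o),o["finger_gap"])
cv2.imwrite("pics/w11.png",f["pixels"][:,:,::-1])
E
```

```text
clock: 27.25
eef_pos: [640.5, -134.2, 98.6]
orientation: [-2.803, -1.419, 0.002]
ft_force: [0.6, 0.0, -2.3]
finger_gap: 46.0
clock: 27.62
eef_pos: [641.4, -130.1, 99.3]
orientation: [-2.799, -1.425, -0.001]
ft_force: [-0.5, 0.4, -1.0]
finger_gap: 45.9
[ 641.40118961 -130.07773931   99.27560417] -0.6287411439837203 45.87352636186058
```

View pics/w11.png

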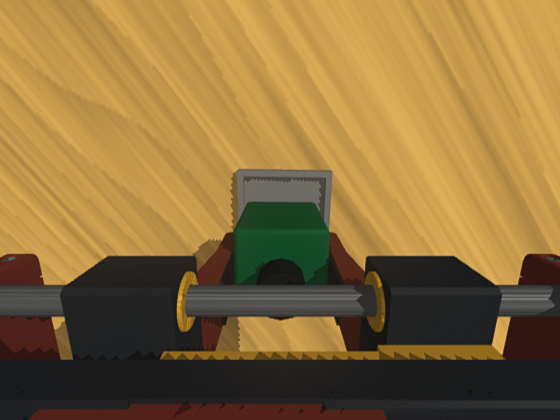

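```bash
python3 -m handwheel '[[1,0,-0.001,-0.015,0],[1,0,-0.001,-0.03,0],[1,0,-0.001,-0.042,0],[1,0,-0.001,-0.048,0],[1,0,-0.001,-0.052,0],[1,0,-0.001,-0.055,0],[1,0,-0.001,-0.0565,0],[1,0,-0.001,-0.0565,0]]'
python3 -m handwheel '[[1,0,0,0,0],[0.8,0,0,0,0],[0.5,0,0,0,0],[0,0,0,0,0],[0,0,0,0,0],[0,0,0,0,0],[0,0,0,0,0],[0,0,0,0,0]]';python3 -m handwheel '[[0,0,0,0,0],[0,0,0,0.02,0],[0,0,0,0.05,0],[0,0,0,0.09,0],[0,0,0,0.13,0],[0,0,0,0.16,0],[0,0,0,0.18,0],[0,0,0,0.18,0]]'
python3 - <<'E'
from h import *
f,P,ok,o=wrist();print(o["eef_pos"],jaw(o))
cv2.imwrite("pics/w12.png",f["pixels"][:,:,::-1])
hsv=cv2.cvtColor(f["pixels"],cv2.COLOR_RGB2HSV);z=P[...,2]
n=(abs(P[...,0]-642)<58)&(abs(P[...,1]+132)<58)&ok
m=n&(z>61)&(z<68);print(np.median(z[m]),rect(P[m][:,:2]))
m=n&(hsv[...,1]<60)&(z>6)&(z<12);print(rect(P[m][:,:2]))
E
```

```text
clock: 28.68
eef_pos: [641.4, -133.2, 43.3]
orientation: [2.801, 1.422, 0.001]
ft_force: [-1.7, 0.2, 1.5]
finger_gap: 46.1
clock: 29.68
eef_pos: [641.1, -133.2, 42.6]
orientation: [-2.801, -1.422, 0.0]
ft_force: [-0.0, 0.3, -1.2]
finger_gap: 87.0
clock: 30.68
eef_pos: [642.0, -133.2, 224.7]
orientation: [2.8, 1.421, 0.004]
ft_force: [0.3, 0.5, -0.1]
finger_gap: 87.7
[ 642.00049497 -133.15765512  224.68668595] -0.6315909244994723
64.1908863768374 (array([ 641.5, -132.6]), array([46.2, 45.3]), 0.92)
(array([ 642.5, -132.2]), array([76.8, 76.6]), 0.916)
```

View pics/w12.png

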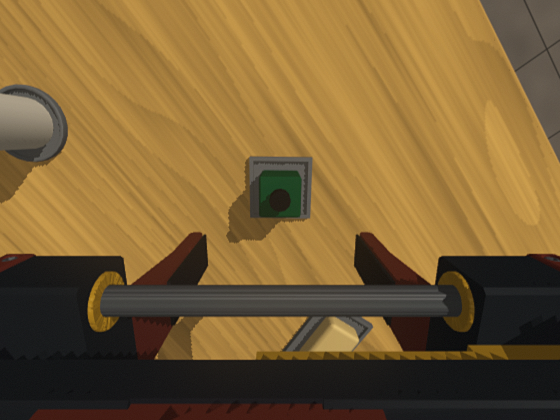

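Everything is placed. I'll take a last overall check and then hand in.

```bash
python3 -m handwheel '[[0,0,0,0,0],[0,0,0,0,0],[0,0,0,0,0],[0,0,0,0,0]]'; python3 - <<'E'
from h import *
f=ctrl.grab_frame("scene");cv2.imwrite("pics/s13.png",f["pixels"][:,:,::-1])
f,P,ok=top();z=P[...,2]
for n,c,a,b,w in(("tumbler",(442,111),80,96,45),("jar",(569,340),46,60,40),("soap",(563,-354),27,42,60),("flacon",(642,-132),60,70,45),("lotion",(410,525),100,135,60),("box",(400,-555),78,92,110)):
    m=ok&(abs(P[...,0]-c[0])<w)&(abs(P[...,1]-c[1])<w)&(z>a)&(z<b)
    print(n,m.sum(),np.median(z[m]) if m.any() else None,rect(P[m][:,:2]) if m.sum()>3 else None)
E
```

```text
clock: 31.22
eef_pos: [641.1, -133.2, 222.3]
orientation: [-2.801, -1.422, 0.001]
ft_force: [0.0, -0.5, 0.1]
finger_gap: 88.0
tumbler 78 88.39047144594042 (array([441.9, 110.5]), array([59.1, 56.2]), 0.014)
jar 113 51.97392899989359 (array([568.6, 340.7]), array([40.2, 38.5]), 0.799)
soap 97 33.56883436372823 (array([ 568.5, -368.8]), array([77.2, 18. ]), 0.326)
flacon 40 64.09193154742638 (array([ 627.8, -140.3]), array([53.9, 25.2]), -1.128)
lotion 280 114.83900403711243 (array([411.4, 527.3]), array([61.6, 59.9]), 0.329)
box 1121 85.30625170373946 (array([ 397.4, -521.8]), array([120.9, 100.5]), 1.474)
```

View pics/s13.png

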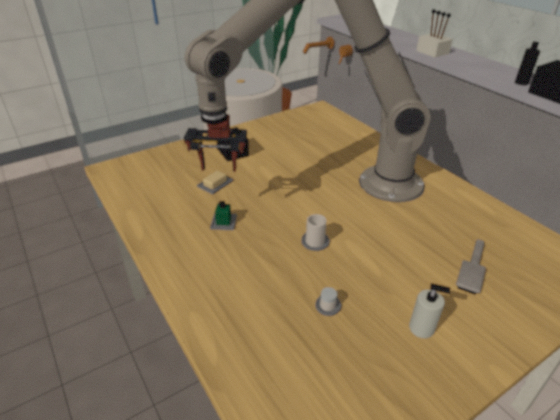

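```bash
python3 -c "
from plant import ctrl
print(ctrl.close_job())"
```

```text
the job is handed in; nothing more can be done
None
```

All four toiletries are in their dishes and released. I handed the job in at about 31 s of the 106 s; no verdict is reported. I placed the soap, tumbler, jar and flacon in that order, each in a single grasp.

After each release I measured the thing with the wrist camera:

| Thing | Distance from dish centre | Height of its top | Expected height |
|---|---|---|---|
| Soap | under 1 mm | 34.0 mm | 34 mm |
| Tumbler | about 1 mm | 88.9 mm | 89 mm |
| Jar | under 1 mm | 52.3 mm | 52 mm |
| Flacon (body) | about 1 mm | 64.2 mm | 64 mm |

- **Alignment:** The soap and the flacon are squared with their dishes to under 0.01 rad.
- **Last overall view:** It showed the tumbler, jar and flacon upright and the gripper open and clear. The lotion bottle was where it started, within the couple of mm I can measure. The tissue box's starting position was never measured, but the arm did not go near it.
- **One check that disagreed:** In the last top picture the arm hid part of the soap and the flacon, so their sideways readings there were off. Their heights agreed, and for position I relied on the wrist pictures.

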